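# Load and restart the vacuum warming plate

### The job

First flip the yellow toggle to switch the warming plate off, then set the dish carrier level inside the white outline on the plate's dark glass. Next turn the black ball knob clockwise all the way open so that vacuum holds the carrier, and finally flip the yellow toggle back on. Do not tip the carrier, leave the blue lamp toggle alone, and leave the other things on the bench where they stand.

Things in the scene. Friction and masses are not known exactly. Their poses are not given: they have to be found in the camera images.
- heater_toggle (a joint): yellow-gripped snap-over toggle lever of the warming plate, rad: 0 = on, as it starts (leaning to +x of heater_switch, over the green mark), 0.9 = off (leaning to its -x, over the grey mark). The lever swings about the y axis of heater_switch through a pivot 45 mm above the bench over the box's centre. A spring drives it to whichever end is nearer: it resists with up to about 4 N at the tip until the lever is past upright (0.45), then snaps over by itself and stays.
- heater_switch: cream box of the yellow toggle, 85 (x) x 60 (y) x 40 mm high, fixed to the bench; origin at the centre of its underside; its +x points to the on side (green mark), -x to the off side (grey mark)
- heater_tip (a point): centre of the round end of the yellow lever, 80 mm from the pivot; the grip is a rod 20 mm in diameter (10 mm radius about this point) covering the outer 44 mm of the lever; at either end position this point is about 35 mm to the side of the box's centre and 117 mm above the bench
- lamp_tip (a point): centre of the round end of the blue-gripped toggle of the microscope lamp, same shape and size as the yellow one, on its own cream box; to be left alone
- lamp_toggle (a joint): blue lamp toggle, rad: 0 = off, as it starts and must stay (0.9 = on)
- carrier_grip (a point): centre of the blue upright grip of the loose dish carrier, 45 mm above the carrier's underside. Axes are the carrier's: x along its length, y across, z up. Carrier: aluminium base 150 (x) x 70 (y) x 10 mm with two closed round dishes 57 mm in diameter centred at x = +43 and -43 mm, their tops 26 mm above the underside; the grip is a fin 12 mm thick (x), 56 mm wide (y), from 10 to 65 mm above the underside. Total 0.25 kg, give or take 30 percent.
- plate_mid (a point): centre of the top surface of the warming plate (fixed cream slab 200 (x) x 130 (y) mm with dark glass, top 38 mm above the bench); x along its length, z up. A white outline 170 x 90 mm on the glass shows where the carrier goes, lengthwise along x, either way round.
- vacuum_knob (a joint): ball knob of the vacuum valve, rad: grows clockwise seen from above; it starts nearly closed (0 to 0.3) and is fully open at its stop at 1.5. Stiff: 0.1 N m of friction, stays where left. A white line on the ball goes from the red mark (closed) to the green mark (open) on the base.
- vacuum_ball (a point): centre of the smooth slippery black ball, 48 mm in diameter, 72 mm above the bench, on an upright steel stem over a fixed steel base 72 mm in diameter and 30 mm high (collar 28 mm in diameter up to 40 mm); it turns about the vertical axis through this point and slips unless gripped at this height
- dish_stack: bystander: stack of three dishes, 62 mm in diameter, 45 mm high, origin under its centre
- tip_box: bystander: blue and white tip box 110 x 78 x 57 mm high, origin under its centre
- bottle: bystander: bottle 58 mm in diameter, 140 mm high, origin under its centre
- tweezers: bystander: steel tweezers 130 mm long, 6 mm thick, lying on the bench, origin under the centre
Not all that is in view belongs to the job. Leave any pink look-alike of the part that bears plate_mid alone.

How it is judged:
On the way, in this order (a step that is already met when the one before it is completed fails the run):
1. the yellow toggle is snapped off (value of joint heater_toggle above 0.8 rad), for 0.2 s.
2. the carrier stands level inside the outline on the plate (horizontal distance between carrier_grip and plate_mid below 0.016 m and angle between the x axis of carrier_grip and the x axis of plate_mid, either way round below 0.16 rad and angle between carrier_grip's own z axis and vertical below 0.08 rad and z of carrier_grip in the frame of plate_mid between 0.04 and 0.05 m), for 0.3 s.
3. the ball knob is turned fully open (value of joint vacuum_knob above 1.38 rad), for 0.2 s.
4. the yellow toggle is snapped back on (value of joint heater_toggle below 0.1 rad), for 0.2 s.
At the end, for the whole second after the job is handed in: the carrier stands level (within 0.08 rad) on the glass, its centre within 16 mm of the plate's centre and its length within 0.16 rad of the plate's length; the ball knob reads above 1.38 rad; the yellow toggle is on (below 0.1 rad); the blue toggle is still off (below 0.3 rad) (all of step 2 and value of joint vacuum_knob above 1.38 rad and value of joint heater_toggle below 0.1 rad and not (value of joint lamp_toggle above 0.3 rad)); the robot touches nothing.
It fails at once if the blue lamp toggle is moved from off (above 0.3 rad) (value of joint lamp_toggle above 0.3 rad).
It fails at once if the carrier is tipped by more than 0.5 rad (angle between carrier_grip's own z axis and vertical above 0.5 rad).
It fails at once if a bystander is moved by more than 30 mm (distance of any of dish_stack, tip_box, bottle, tweezers from where it was at the start of the episode above 0.03 m).
It also fails if it takes over 72 s, if anything falls off the work surface, if the arm or the gripper's body presses on something with over 40 N, if the wrist force passes 120 N, or if a joint passes its speed limit or range.

### The arm

A 6-joint arm with a two-finger parallel gripper is mounted at the origin on the work surface. World frame = base frame: x ahead of the robot, y to its left, z up, the work surface at z = 0. Lengths are in m, angles in rad, forces in N, time in s.
With the tool pointing down it reaches from about 0.3 to 0.875 m from the base axis. Payload 6.4 kg.
Tool frame: the origin (TCP) lies at the very end of the fingers, on their centre line; the grasp point (between the pads) lies tcp_to_grasp behind it (tcp_to_grasp is the distance from the TCP to the grasp point, in m); z points along the fingers, y is the direction in which the jaws open and shut (so a half turn about z gives the same grasp; the last joint's range is limited). The gripper opens to 85 mm and grips with 20 to 120 N. Pads are 22 mm wide; open, the fingers measure 114 mm over their backs; the gripper's body (76 mm by 85 mm) begins 54 mm behind the grasp point. The pads swing forward as they close: fully open they stand 13 mm farther back than shut.
Start: joints at [1.03, 0.181, 1.607, -0, 1.354, -0.206], TCP at [0.189, 0.543, 0.231] pointing down, gripper open.
Joint ranges: [-2.99, 2.99], [-0.89, 2.07], [0.3, 2.58], [-1.14, 4.28], [0, 2.63], [-3.12, 3.12]. Speed limits (rad/s): [2.57, 2.57, 3.01, 3.14, 3.14, 3.14].

### API

Orientations are given as a unit quaternion [w, x, y, z].
In Python, from bench import get_obs, camera, hand_in, tcp_to_grasp gives the robot as it stands.
- The arm moves only by the shell command python3 -m inch 'ROWS' [OPENING]. ROWS is JSON, a list of rows, each an object with "delta_pos": the shift along the tool's x, y, z in cm, a list of three; "rotation": the turn, a rotation vector about the tool's x, y, z in rad, a list of three. In form: [{"delta_pos": [x, y, z], "rotation": [rx, ry, rz]}, ...]. A call has 1 to 10 rows; each row shifts and turns the commanded pose from where the row before left it, along the tool's axes as they then stand; what a row does not reach is not made up. A row lasts 1/10 s, in which the tool goes at most 50 mm and 8.59 degrees, less where a joint would pass 70% of its speed; a pose out of reach is approached as far as the arm can. A call is refused whole if a number of a shift passes 5 or a number of a turn 0.15, either way. A call with a gripper value outside its range is refused whole. OPENING is the finger opening in cm, from 0 to 8.54, set as the call begins (- or left out, the last holds). The fingers move at their own pace and stop on an object; the grip force is fixed at half the most. Time passes only in rows, so rows that do not move let the fingers close. It gives the time, the measured TCP pose, the force and the opening at its end, in the units of the state.
- get_obs(): the state, without advancing time (a new reading comes with each control period).
- camera(name): name is "scene" or "side" or "wrist"; returns a dict with "color" (420x560x3 uint8, red, green, blue), "vfov" (degrees; the focal length in pixels is half the picture's height over the tangent of half this angle, whatever the lens; pixels are square), "cx", "cy" (the principal point, pixels), "k1" (the pictures are not rectified: a ray, as slopes to the right and down, at radius r is drawn at 1 + k1 r^2 times it, then the intrinsics apply), "eye" and "orientation" of the camera in the world; the wrist camera has in their place "T_tool_cam" (4x4, takes a point from camera to tool coordinates, whose origin is the TCP and whose axes are the flange's). Camera axes: x right, y down, z forward; pixel columns grow to the right and rows downward; lengths in m; the calibration is good to about 2 mm. A picture is of the moment at which its call begins: read the wrist's pose just before it. There is no depth.
- hand_in(): hands the job in, once; it reports no verdict.
The state is a dict: "time_s": time; "q": joint angles; "dq": joint speeds; "joint_efforts": joint torques, N m; "eef_pos": TCP position; "eef_rot": TCP orientation; "wrist_force": force on the tool from outside, world axes, zero at the start; "torque": the same for the moment, N m; "opening": opening from 0.0 (shut) to 1.0 (fully open).
Only numpy, scipy, OpenCV 4.12 (cv2) and the standard library are available. Lean on these libraries where they do the work, as an engineer would, in place of code of your own. Each camera call takes 0.05 s, during which the arm holds its last target.

## Working session

There is one attempt and no reset: what is moved stays moved. The work goes in short steps, Python scripts to look and compute and a shell command to move; the robot and the scene stay as the last step left them, time stands still between calls to the robot, and variables do not carry over. Pictures are saved under pics/ and viewed, and the job is handed in when it is done.

```bash
ls; mkdir -p pics
cat > h.py <<'E'
import numpy as np, cv2
from bench import get_obs, camera, tcp_to_grasp
from scipy.spatial.transform import Rotation as R
def rot(q): return R.from_quat([q[1],q[2],q[3],q[0]]).as_matrix()
E
python3 - <<'E'
from h import *
import pickle
o=get_obs();print(o, tcp_to_grasp)
for n in ["scene","side","wrist"]:
    c=camera(n); cv2.imwrite(f"pics/{n}0.png",c["color"][:,:,::-1]); c['obs']=o;pickle.dump(c,open(f"pics/{n}0.pkl","wb"))
    print(n,{k:v for k,v in c.items() if k not in("color","obs")})
E
```

```text
pics
{'time_s': 0.0, 'q': array([ 1.02968171e+00,  1.81521755e-01,  1.60802236e+00,  2.12339148e-05,
        1.35381115e+00, -2.06323446e-01]), 'dq': array([-4.87152445e-05, -3.28442682e-04, -1.13138531e-03,  1.28394282e-03,
        2.64072120e-04, -2.20533554e-04]), 'joint_efforts': array([ 2.31422218e-04, -4.44860101e+01, -3.51338446e+01, -9.04487160e-05,
        9.03527340e-03, -1.64098094e-05]), 'eef_pos': array([0.18862379, 0.54258821, 0.23038807]), 'eef_rot': array([-3.31398055e-04,  1.66617105e-01,  9.86021279e-01, -8.16690700e-04]), 'wrist_force': array([ 0.55961813, -0.44435234, -0.49039452]), 'torque': array([-0.0231921 , -0.00994863,  0.00192698]), 'opening': 1.0022874785448634} 0.0187
scene {'vfov': 48.680583540697526, 'cx': 283.54499414645835, 'cy': 212.18276201722531, 'k1': -0.04278221642906329, 'eye': array([1.06020153, 0.07495691, 1.12614083]), 'orientation': array([-0.17822973,  0.64475684,  0.71908807, -0.18824221])}
side {'vfov': 46.83594238250652, 'cx': 274.99103436417414, 'cy': 208.8039190819307, 'k1': -0.1688699133222626, 'eye': array([ 0.05106342, -0.69918467,  0.87626594]), 'orientation': array([-0.39071691,  0.88434737, -0.23739096,  0.09442219])}
wrist {'vfov': 66.58935552512916, 'cx': 285.9203472472542, 'cy': 211.91362368788802, 'k1': -0.02450538648016137, 'T_tool_cam': array([[-1.15579170e-03, -9.64522032e-01, -2.63999835e-01,
         6.75322380e-02],
       [ 9.99999054e-01, -1.31161768e-03,  4.13990939e-04,
        -6.64111609e-04],
       [-7.45570233e-04, -2.63999107e-01,  9.64522636e-01,
        -1.42365968e-01],
       [ 0.00000000e+00,  0.00000000e+00,  0.00000000e+00,
         1.00000000e+00]])}
```

View pics/scene0.png

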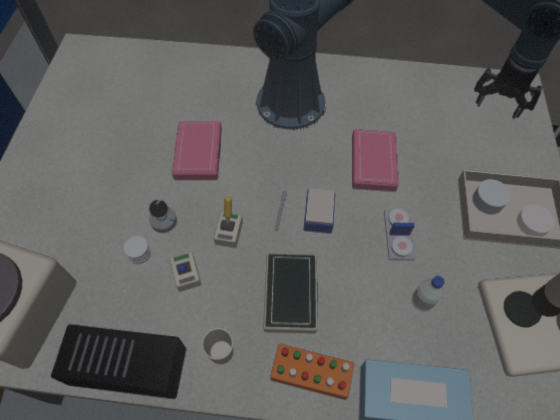

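View pics/side0.png

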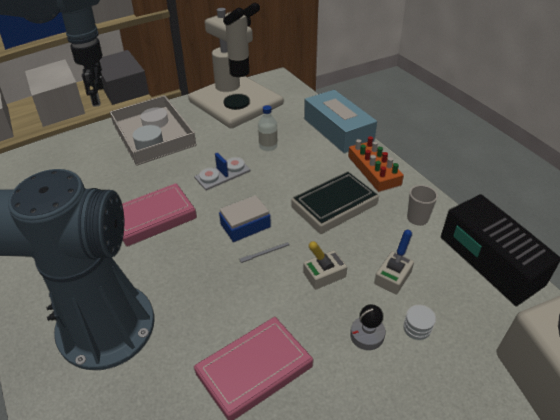

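View pics/wrist0.png

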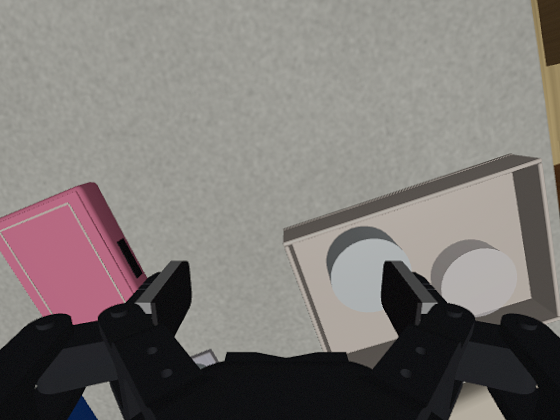

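The scene view shows the dark-glass plate near (291,292), carrier (400,233), yellow toggle (228,225), blue toggle (184,268) and the ball knob (160,212). The side view shows them at (335,200), (222,170), (323,262), (396,265) and (370,320). I'll zoom in to get exact pixels.

```bash
cat >> h.py <<'E'
import pickle
def load(n): return pickle.load(open(f"pics/{n}.pkl","rb"))
def campose(c):
    if "eye" in c: return rot(c["orientation"]),np.array(c["eye"])
    T=np.array(c["T_tool_cam"]);Rt=rot(c["obs"]["eef_rot"]);p=c["obs"]["eef_pos"]
    return Rt@T[:3,:3], Rt@T[:3,3]+p
def ray(c,u,v):
    f=210/np.tan(np.radians(c["vfov"]/2)); K=np.array([[f,0,c["cx"]],[0,f,c["cy"]],[0,0,1]])
    d=cv2.undistortPoints(np.array([[[u,v]]],float),K,np.array([c["k1"],0,0,0,0.]))[0,0]
    Rm,e=campose(c); r=Rm@np.array([d[0],d[1],1]); return e,r/np.linalg.norm(r)
def proj(c,P):
    f=210/np.tan(np.radians(c["vfov"]/2));Rm,e=campose(c);x=Rm.T@(np.array(P)-e);s=x[:2]/x[2];s=s*(1+c["k1"]*(s@s));return s*f+[c["cx"],c["cy"]]
def onz(c,u,v,z):
    e,r=ray(c,u,v); return e+r*(z-e[2])/r[2]
def tri(*obs):
    A=np.zeros((3,3));b=np.zeros(3);L=[]
    for c,u,v in obs:
        e,r=ray(c,u,v);M=np.eye(3)-np.outer(r,r);A+=M;b+=M@e;L.append((e,M))
    X=np.linalg.solve(A,b);return X,[1000*np.linalg.norm(M@(X-e)) for e,M in L]
def snap(n,name):
    o=get_obs();c=camera(n);c["obs"]=o;pickle.dump(c,open(f"pics/{name}.pkl","wb"));cv2.imwrite(f"pics/{name}.png",c["color"][:,:,::-1]);return c
def crop(name,x0,y0,w,h,k):
    c=load(name);im=c["color"][y0:y0+h,x0:x0+w,::-1];im=cv2.resize(im,None,fx=k,fy=k,interpolation=cv2.INTER_CUBIC)
    for i in range(0,w,10):
        cv2.putText(im,str(x0+i),(i*k,8),0,.3,(0,0,255),1); cv2.line(im,(i*k,10),(i*k,14),(0,0,255),1)
    for j in range(0,h,10):
        cv2.putText(im,str(y0+j),(0,j*k+4),0,.3,(0,0,255),1)
    cv2.imwrite(f"pics/{name}_c{x0}.png",im)
E
python3 - <<'E'
from h import *
crop("scene0",130,180,200,150,4)
crop("side0",280,160,160,190,3)
crop("side0",180,130,110,70,7)
crop("scene0",370,190,70,80,7)
E
```

```text
(no output)
```

View pics/scene0_c130.png

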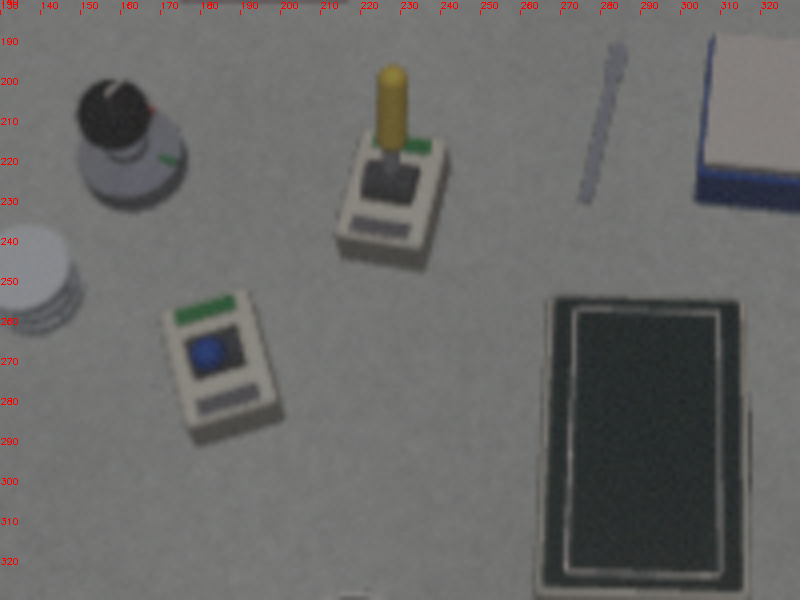

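View pics/side0_c280.png

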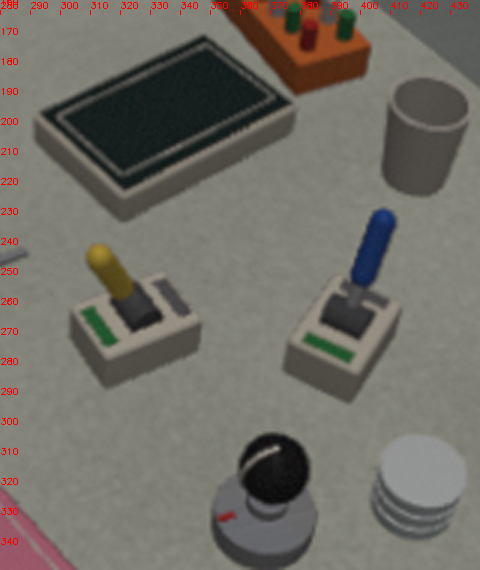

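View pics/side0_c180.png

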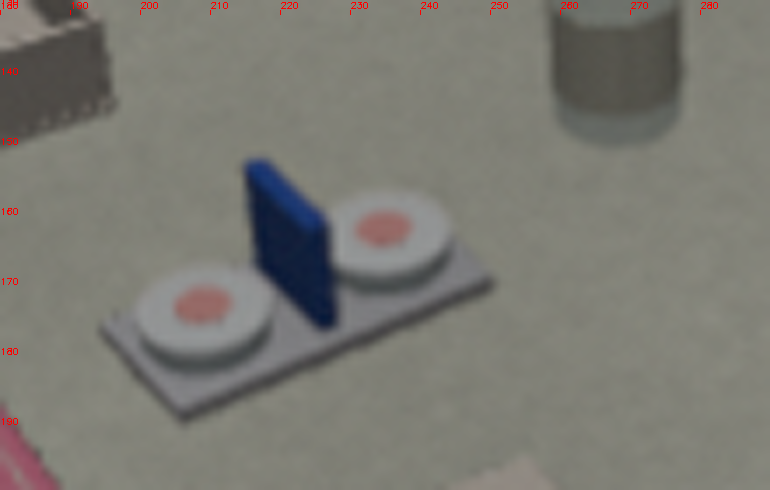

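View pics/scene0_c370.png

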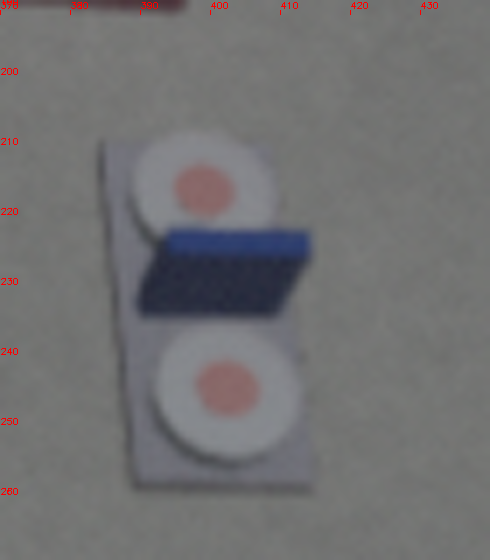

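Run:
```python
from h import *
np.set_printoptions(precision=4,suppress=True)
s=load("scene0");d=load("side0")
P={"ytip":((227.9,200.2),(313.3,244.8)),"btip":((182,268.5),(407.3,234)),"ball":((158.3,208.5),(371.3,316)),
"fintop":((404,224.7),(220.3,157.3)),"dishA":((399.2,217),(208,173.3)),"dishB":((402.6,245.2),(234,162.3)),
"o1":((273,257),(299,199)),"o2":((309.5,257.5),(347.7-0,175)),"o3":((310,323.5),(372.3,192.7)),"o4":((271,322.7),(321.3,218)),
"greenY":((231.5,216.3),(313,269.5)),"greyY":((225,236.5),(337,259)),"greenB":((181,257.5),(389.5,275.5)),"greyB":((187,280),(401,257.5))}
for k,(a,b) in P.items():
    X,r=tri((s,*a),(d,*b));print(k,X,np.round(r,1))
```

```text
ytip [ 0.4601 -0.1167  0.1186] [0.3 0.3]
btip [ 0.6569 -0.1938  0.1163] [0.3 0.3]
ball [ 0.4788 -0.3037  0.0724] [0.2 0.2]
fintop [0.4484 0.3433 0.0623] [0.6 0.6]
dishA [0.4044 0.3399 0.0251] [0.4 0.4]
dishB [0.4903 0.3472 0.0258] [0.4 0.4]
o1 [0.5566 0.0362 0.0728] [34.4 34.4]
o2 [0.6346 0.0678 0.1361] [43.1 43.1]
o3 [0.7479 0.0875 0.0096] [40.3 40.3]
o4 [ 0.6679  0.0581 -0.0692] [53.3 53.3]
greenY [ 0.4616 -0.1156  0.0364] [1.5 1.5]
greyY [ 0.5247 -0.1212  0.0401] [0.2 0.2]
greenB [ 0.5971 -0.2226  0.0408] [0.1 0.1]
greyB [ 0.655  -0.1945  0.0401] [0.4 0.4]
```

Run:
```python
from h import *
np.set_printoptions(precision=4,suppress=True)
s=load("scene0");d=load("side0")
P={"a":((309.5,257.5),(299,199)),"b":((310,323.5),(347.7,175)),"c":((271,322.7),(372.3,192.7)),"d":((273,257),(321.3,218))}
Q=[]
for k,(a,b) in P.items():
    X,r=tri((s,*a),(d,*b));Q.append(X);print(k,X,np.round(r,1))
Q=np.array(Q);m=Q.mean(0);v=Q[1]+Q[2]-Q[0]-Q[3];print("mid",m,"yaw",np.arctan2(v[1],v[0]),np.linalg.norm(v)/2)
A=np.array([0.4044,0.3399]);B=np.array([0.4903,0.3472]);print("carrier",(A+B)/2,np.arctan2(*(B-A)[::-1]))
print(proj(s,[.4788,-.3037,.0724]))
```

```text
a [0.5597 0.1031 0.038 ] [1.1 1.1]
b [0.73   0.119  0.0368] [0.6 0.6]
c [0.7399 0.0248 0.0384] [1.3 1.3]
d [0.569  0.0107 0.0402] [0.1 0.1]
mid [0.6497 0.0644 0.0383] yaw 0.08791372761781126 0.17124678929251475
carrier [0.4474 0.3436] 0.0847788375914952
[158.2273 208.5163]
```

```bash
cat >> h.py <<'E'
def plan(x,y,z,yaw=None):
    o=get_obs();Rm=rot(o["eef_rot"]);d=Rm.T@(np.array([x,y,z])-o["eef_pos"])*100
    ya=np.arctan2(Rm[1,1],Rm[0,1]);tilt=np.degrees(np.arccos(-Rm[2,2]))
    print("t",round(o["time_s"],2),"pos",np.round(o["eef_pos"],4),"yaw_y",round(ya,3),"tilt",round(tilt,2),"F",np.round(o["wrist_force"],1),"q6",round(o["q"][5],2),"open",round(o["opening"],3))
    print("delta cm",np.round(d,2), "" if yaw is None else ("rz",np.round(ya-yaw,3)))
E
python3 -m inch '[{"delta_pos":[0,0,0],"rotation":[0,0,0.145]},{"delta_pos":[0,0,0],"rotation":[0,0,0.145]},{"delta_pos":[0,0,0],"rotation":[0,0,0.145]},{"delta_pos":[0,0,0],"rotation":[0,0,0.145]},{"delta_pos":[0,0,0],"rotation":[0,0,0.145]},{"delta_pos":[0,0,0],"rotation":[0,0,0.145]},{"delta_pos":[0,0,0],"rotation":[0,0,0.145]},{"delta_pos":[0,0,0],"rotation":[0,0,0.145]},{"delta_pos":[0,0,0],"rotation":[0,0,0.145]}]' 0
python3 -c "
from h import *
plan(.41,-.114,.2,-.07)"
```

```text
time_s: 1.05
eef_pos: [0.1888, 0.5429, 0.2309]
eef_rot: [0.0, 0.733, 0.68, -0.0]
wrist_force: [0.7, -0.2, 0.1]
opening: -0.001
t 1.05 pos [0.1888 0.5429 0.2309] yaw_y -0.075 tilt 0.04 F [ 0.7 -0.2  0.1] q6 1.1 open -0.001
delta cm [-63.85  26.98   3.12] ('rz', np.float64(-0.005))
```

```bash
python3 -m inch '[{"delta_pos":[-3.2,1.35,0],"rotation":[0,0,0]},{"delta_pos":[-3.2,1.35,0],"rotation":[0,0,0]},{"delta_pos":[-3.2,1.35,0],"rotation":[0,0,0]},{"delta_pos":[-3.2,1.35,0],"rotation":[0,0,0]},{"delta_pos":[-3.2,1.35,0],"rotation":[0,0,0]},{"delta_pos":[-3.2,1.35,0],"rotation":[0,0,0]},{"delta_pos":[-3.2,1.35,0],"rotation":[0,0,0]},{"delta_pos":[-3.2,1.35,0],"rotation":[0,0,0]},{"delta_pos":[-3.2,1.35,0],"rotation":[0,0,0]},{"delta_pos":[-3.2,1.35,0],"rotation":[0,0,0]}]'
python3 -m inch '[{"delta_pos":[-3.2,1.35,0],"rotation":[0,0,0]},{"delta_pos":[-3.2,1.35,0],"rotation":[0,0,0]},{"delta_pos":[-3.2,1.35,0],"rotation":[0,0,0]},{"delta_pos":[-3.2,1.35,0],"rotation":[0,0,0]},{"delta_pos":[-3.2,1.35,0],"rotation":[0,0,0]},{"delta_pos":[-3.2,1.35,0],"rotation":[0,0,0]},{"delta_pos":[-3.2,1.35,0],"rotation":[0,0,0]},{"delta_pos":[-3.2,1.35,0],"rotation":[0,0,0]},{"delta_pos":[-3.2,1.35,0],"rotation":[0,0,0]},{"delta_pos":[-3.2,1.35,0],"rotation":[0,0,0]}]'
python3 -c "
from h import *
snap('wrist','wrist1')
plan(.41,-.114,.1,-.07)"
```

```text
time_s: 2.05
eef_pos: [0.3016, 0.2133, 0.2312]
eef_rot: [0.0, 0.731, 0.682, 0.0]
wrist_force: [0.3, 0.7, 0.0]
opening: 0.002
time_s: 3.05
eef_pos: [0.4142, -0.1155, 0.2311]
eef_rot: [-0.0, 0.731, 0.682, 0.0]
wrist_force: [0.4, -0.8, -0.2]
opening: 0.002
t 3.1 pos [ 0.4158 -0.1198  0.2315] yaw_y -0.071 tilt 0.21 F [-0.8 -3.9  0.7] q6 -0.48 open -0.001
delta cm [ 0.58 -0.64 13.15] ('rz', np.float64(-0.001))
```

View pics/wrist1.png

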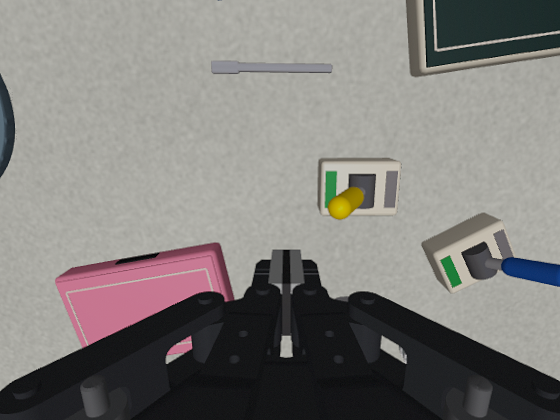

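```bash
python3 -c "
from h import *
c=load('wrist1');print(onz(c,339.5,208,.1186), onz(c,331,189,.04),onz(c,391,189,.04))"
python3 -m inch '[{"delta_pos":[0.15,-0.15,3.2],"rotation":[0,0,0]},{"delta_pos":[0.15,-0.15,3.3],"rotation":[0,0,0]},{"delta_pos":[0.15,-0.15,3.3],"rotation":[0,0,0]},{"delta_pos":[0.15,-0.15,3.3],"rotation":[0,0,0]},{"delta_pos":[0,0,0],"rotation":[0,0,0]}]'
python3 -c "
from h import *
plan(.495,-.119,.1,-.07)"
```

```text
[ 0.45733789 -0.11840199  0.1186    ] [ 0.46108701 -0.11821857  0.04      ] [ 0.5248472 -0.1226792  0.04     ]
time_s: 3.6
eef_pos: [0.4049, -0.1053, 0.0964]
eef_rot: [-0.005, 0.731, 0.682, -0.001]
wrist_force: [-0.7, 0.7, 0.3]
opening: 0.0
t 3.6 pos [ 0.4049 -0.1053  0.0964] yaw_y -0.069 tilt 0.54 F [-0.7  0.7  0.3] q6 -0.47 open 0.0
delta cm [-0.74  9.08 -0.44] ('rz', np.float64(0.001))
```

```bash
python3 -m inch '[{"delta_pos":[-0.9,1,-0.3],"rotation":[0,0,0]},{"delta_pos":[0,1,0],"rotation":[0,0,0]},{"delta_pos":[0,1,0],"rotation":[0,0,0]},{"delta_pos":[0,1,0],"rotation":[0,0,0]},{"delta_pos":[0,1,0],"rotation":[0,0,0]},{"delta_pos":[0,1,0],"rotation":[0,0,0]},{"delta_pos":[0,1,0],"rotation":[0,0,0]},{"delta_pos":[0,1,0],"rotation":[0,0,0]},{"delta_pos":[0,0.5,0],"rotation":[0,0,0]},{"delta_pos":[0,0,0],"rotation":[0,0,0]}]'
python3 -c "
from h import *
snap('wrist','wrist2');snap('side','side2');crop('side2',260,180,180,150,4)
plan(.495,-.119,.1,-.07)"
```

```text
time_s: 4.6
eef_pos: [0.4935, -0.1225, 0.1032]
eef_rot: [0.0, 0.731, 0.682, 0.0]
wrist_force: [0.4, -0.9, -0.3]
opening: -0.002
t 4.7 pos [ 0.4925 -0.1223  0.103 ] yaw_y -0.069 tilt 0.04 F [0.  0.1 0.5] q6 -0.41 open 0.004
delta cm [0.34 0.23 0.3 ] ('rz', np.float64(0.001))
```

View pics/wrist2.png

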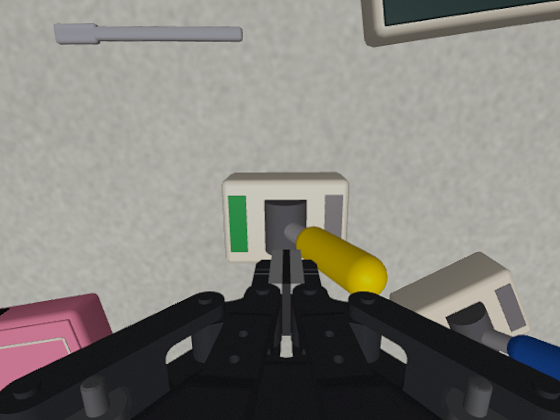

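View pics/side2_c260.png

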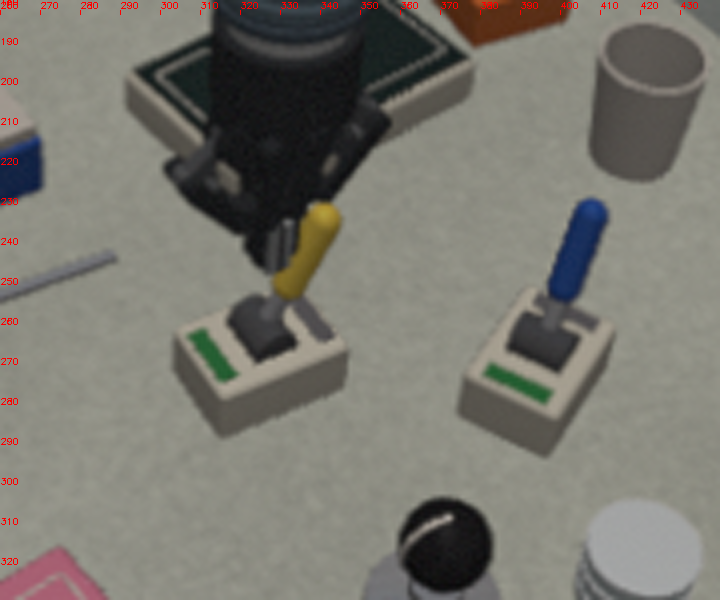

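```bash
python3 -m inch '[{"delta_pos":[0,-1.5,0],"rotation":[0,0,0]},{"delta_pos":[0,0,-4],"rotation":[0,0,0]},{"delta_pos":[0,0,-4],"rotation":[0,0,0]},{"delta_pos":[0,0,-4],"rotation":[0,0,0]},{"delta_pos":[4,0,0],"rotation":[0,0,-0.05]},{"delta_pos":[4.5,0,0],"rotation":[0,0,-0.05]},{"delta_pos":[4.5,0,0],"rotation":[0,0,-0.054]},{"delta_pos":[4.5,0,0],"rotation":[0,0,0]},{"delta_pos":[4.5,0,0],"rotation":[0,0,0]},{"delta_pos":[4.5,0,0],"rotation":[0,0,0]}]' 8.5
python3 -m inch '[{"delta_pos":[4.5,0,0],"rotation":[0,0,0]},{"delta_pos":[4.5,0,0],"rotation":[0,0,0]},{"delta_pos":[2.5,0,0],"rotation":[0,0,0]},{"delta_pos":[0,0,0],"rotation":[0,0,0]},{"delta_pos":[0,0,0],"rotation":[0,0,0]}]'
python3 -c "
from h import *
snap('wrist','wrist3')
plan(.4476,.3436,.2,.085)"
```

```text
time_s: 5.7
eef_pos: [0.4677, 0.1446, 0.2234]
eef_rot: [0.0, 0.677, 0.736, 0.0]
wrist_force: [0.9, -0.1, 0.1]
opening: 0.995
time_s: 6.2
eef_pos: [0.4582, 0.2575, 0.223]
eef_rot: [0.0, 0.676, 0.737, -0.0]
wrist_force: [0.6, 0.5, 0.2]
opening: 0.997
t 6.25 pos [0.4585 0.2569 0.2231] yaw_y 0.085 tilt 0.05 F [0.1 0.3 0.1] q6 0.2 open 0.997
delta cm [ 8.74 -0.35  2.3 ] ('rz', np.float64(0.0))
```

View pics/wrist3.png

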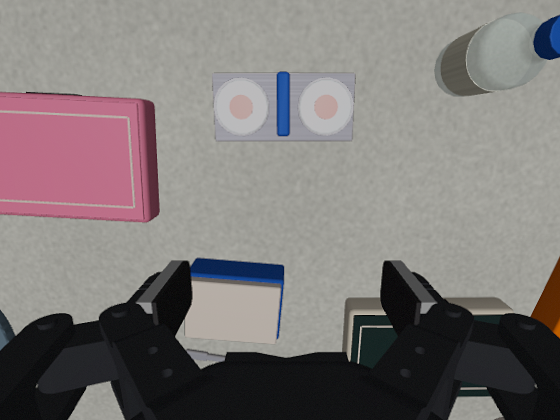

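Run:
```python
from h import *
c=load('wrist3');im=cv2.cvtColor(c['color'],cv2.COLOR_RGB2HSV).astype(int);rgb=c['color'].astype(int)
m=((rgb[:,:,2]-rgb[:,:,0]>50)).astype(np.uint8);m[:,:250]=0;m[:,320:]=0;m[150:]=0
p=cv2.findNonZero(m);r=cv2.minAreaRect(p);print(r,cv2.boundingRect(p))
print("fin",onz(c,*r[0],.065))
m=((rgb[:,:,0]-rgb[:,:,1]>25)&(rgb[:,:,0]>120)).astype(np.uint8);m[:,:220]=0;m[:60]=0;m[140:]=0;m[:,350:]=0
n,l,st,ce=cv2.connectedComponentsWithStats(m)
C=[ce[i] for i in range(1,n) if st[i,4]>100];C.sort(key=lambda a:a[0]);print(C)
A,B=[onz(c,*x,.026) for x in C];print(A,B,(A+B)/2,np.arctan2(*(B-A)[1::-1]),np.linalg.norm(A-B))
s=load("scene0");d=load("side0")
print(tri((c,*r[0]),(s,404,224.7),(d,220.3,157.3)))
for X,a,b in((C[0],(399.2,217),(208,173.3)),(C[1],(402.6,245.2),(234,162.3))):print(tri((c,*X),(s,*a),(d,*b)))
plan(.4476,.3436,.2,.085)
```

```text
((283.0, 103.5), (63.0, 12.0), 90.0) (277, 72, 13, 64)
fin [0.44735271 0.34169618 0.065     ]
[array([331.06140351, 109.20175439])]Traceback (most recent call last):
  File "<stdin>", line 9, in <module>
ValueError: not enough values to unpack (expected 2, got 1)
```

Run:
```python
from h import *
c=load('wrist3');s=load("scene0");d=load("side0")
A,B=onz(c,241,107,.026),onz(c,326.7,106,.026);print(A,B,(A+B)/2,np.arctan2(*(B-A)[1::-1]),np.linalg.norm(A-B))
print(tri((c,283,103.5),(s,404,224.7),(d,220.3,157.3)))
plan(.4476,.3425,.1,.085)
```

```text
[0.40472486 0.33709771 0.026     ] [0.49106069 0.34544314 0.026     ] [0.44789278 0.34127042 0.026     ] 0.09636303027789846 0.08673823058455558
(array([0.44800877, 0.34257364, 0.06267741]), [np.float64(1.0082737638393577), np.float64(1.0077559114422885), np.float64(0.6362440373138015)])
t 6.25 pos [0.4585 0.2569 0.2231] yaw_y 0.085 tilt 0.05 F [0.1 0.3 0.1] q6 0.2 open 0.997
delta cm [ 8.63 -0.36 12.3 ] ('rz', np.float64(0.0))
```

```bash
python3 -m inch '[{"delta_pos":[3,-0.12,1],"rotation":[0,0,0]},{"delta_pos":[3,-0.12,3],"rotation":[0,0,0]},{"delta_pos":[2.6,-0.12,4],"rotation":[0,0,0]},{"delta_pos":[0,0,4],"rotation":[0,0,0]},{"delta_pos":[0,0,4],"rotation":[0,0,0]},{"delta_pos":[0,0,2],"rotation":[0,0,0]},{"delta_pos":[0,0,0],"rotation":[0,0,0]},{"delta_pos":[0,0,0],"rotation":[0,0,0]}]'
python3 -c "
from h import *
plan(.4478,.3423,.031,.085)"
```

```text
time_s: 7.05
eef_pos: [0.4487, 0.342, 0.0438]
eef_rot: [0.0, 0.677, 0.736, -0.0]
wrist_force: [0.5, -0.7, 0.2]
opening: 1.001
t 7.05 pos [0.4487 0.342  0.0438] yaw_y 0.083 tilt 0.01 F [ 0.5 -0.7  0.2] q6 0.36 open 1.001
delta cm [ 0.04 -0.08  1.28] ('rz', np.float64(-0.002))
```

```bash
python3 -m inch '[{"delta_pos":[0,-0.08,1.2],"rotation":[0,0,0]},{"delta_pos":[0,0,0],"rotation":[0,0,0]},{"delta_pos":[0,0,0],"rotation":[0,0,0]}]' 2.4
python3 -m inch '[{"delta_pos":[0,0,0],"rotation":[0,0,0]},{"delta_pos":[0,0,0],"rotation":[0,0,0]},{"delta_pos":[0,0,0],"rotation":[0,0,0]},{"delta_pos":[0,0,0],"rotation":[0,0,0]},{"delta_pos":[0,0,0],"rotation":[0,0,0]},{"delta_pos":[0,0,0],"rotation":[0,0,0]}]' 0
python3 -m inch '[{"delta_pos":[0,0,-0.5],"rotation":[0,0,0]},{"delta_pos":[0,0,-1.5],"rotation":[0,0,0]},{"delta_pos":[0,0,-2],"rotation":[0,0,0]},{"delta_pos":[0,0,-2.5],"rotation":[0,0,0]},{"delta_pos":[0,0,-2.5],"rotation":[0,0,0]},{"delta_pos":[0,0,-1],"rotation":[0,0,0]},{"delta_pos":[0,0,0],"rotation":[0,0,0]}]'
python3 -c "
from h import *
snap('wrist','wrist4');snap('side','side4')
plan(.65,.0644,.14,.088)"
```

```text
time_s: 7.35
eef_pos: [0.4474, 0.3429, 0.0319]
eef_rot: [0.0, 0.676, 0.736, 0.0]
wrist_force: [-1.0, 0.1, -0.1]
opening: 0.508
time_s: 7.95
eef_pos: [0.4476, 0.3432, 0.032]
eef_rot: [0.0, 0.676, 0.737, 0.001]
wrist_force: [-0.4, -1.0, 5.5]
opening: 0.132
time_s: 8.65
eef_pos: [0.4482, 0.3434, 0.1333]
eef_rot: [0.001, 0.676, 0.737, 0.002]
wrist_force: [0.7, -0.2, -2.5]
opening: 0.131
t 8.75 pos [0.4465 0.3426 0.1306] yaw_y 0.085 tilt 0.06 F [ 0.5 -1.  -2.5] q6 0.36 open 0.132
delta cm [-29.45  17.91  -0.95] ('rz', np.float64(-0.003))
```

View pics/wrist4.png

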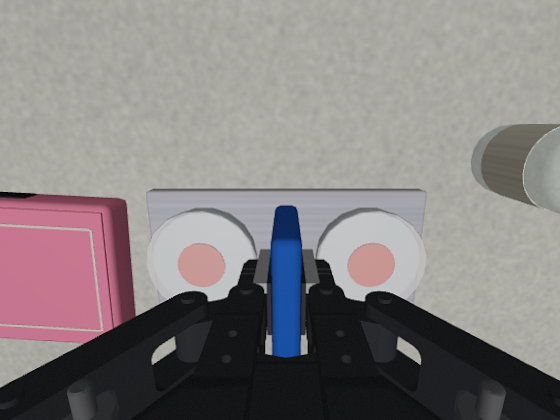

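View pics/side4.png

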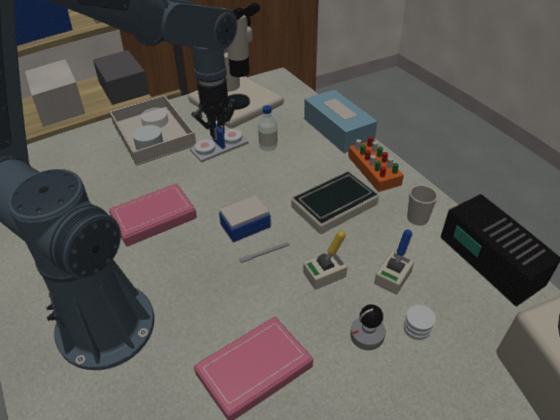

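```bash
python3 - <<'E'
from h import *
c=load('wrist4');A,B=onz(c,201.5,265,.1246),onz(c,371,265,.1246);print(A,B,(A+B)/2-c['obs']['eef_pos'],np.arctan2(*(B-A)[1::-1]),np.linalg.norm(A-B),c['obs']['eef_pos'])
E
python3 -m inch '[{"delta_pos":[-1,0.6,0],"rotation":[0,0,0]},{"delta_pos":[-2,1.2,0],"rotation":[0,0,0]},{"delta_pos":[-3,1.8,0],"rotation":[0,0,0]},{"delta_pos":[-3,1.8,0],"rotation":[0,0,0]},{"delta_pos":[-3,1.8,0],"rotation":[0,0,0]},{"delta_pos":[-3,1.8,0],"rotation":[0,0,0]},{"delta_pos":[-3,1.8,0],"rotation":[0,0,0]},{"delta_pos":[-3,1.8,0],"rotation":[0,0,0]},{"delta_pos":[-3,1.8,0],"rotation":[0,0,0]},{"delta_pos":[-2.4,1.5,0],"rotation":[0,0,0]}]'
python3 -m inch '[{"delta_pos":[-2,1.2,0],"rotation":[0,0,0]},{"delta_pos":[-1,0.6,0],"rotation":[0,0,0]},{"delta_pos":[0,0,0],"rotation":[0,0,0]},{"delta_pos":[0,0,0],"rotation":[0,0,0]},{"delta_pos":[0,0,0],"rotation":[0,0,0]}]'
python3 -c "
from h import *
snap('wrist','wrist5');snap('scene','scene5');snap('side','side5')
crop('scene5',220,200,150,150,4);crop('side5',270,120,140,120,5)
plan(.65,.0644,.08,.088)"
```

```text
[0.40416996 0.33670071 0.1246    ] [0.49104838 0.34383293 0.1246    ] [-0.0005487  -0.00315527 -0.00872497] 0.08191060396750716 0.08717067917195163 [0.44815787 0.34342209 0.13332497]
time_s: 9.75
eef_pos: [0.6282, 0.0905, 0.1295]
eef_rot: [-0.001, 0.677, 0.736, -0.001]
wrist_force: [0.5, 0.4, -1.9]
opening: 0.134
time_s: 10.25
eef_pos: [0.6475, 0.0661, 0.1308]
eef_rot: [-0.001, 0.676, 0.737, -0.0]
wrist_force: [-0.5, 0.3, -2.8]
opening: 0.131
t 10.4 pos [0.648  0.066  0.1314] yaw_y 0.086 tilt 0.01 F [ 0.1  0.9 -1.6] q6 -0.17 open 0.135
delta cm [-0.18  0.19  5.14] ('rz', np.float64(-0.002))
```

View pics/wrist5.png

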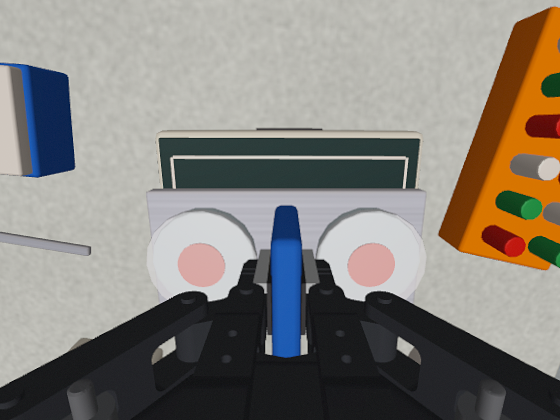

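View pics/scene5_c220.png

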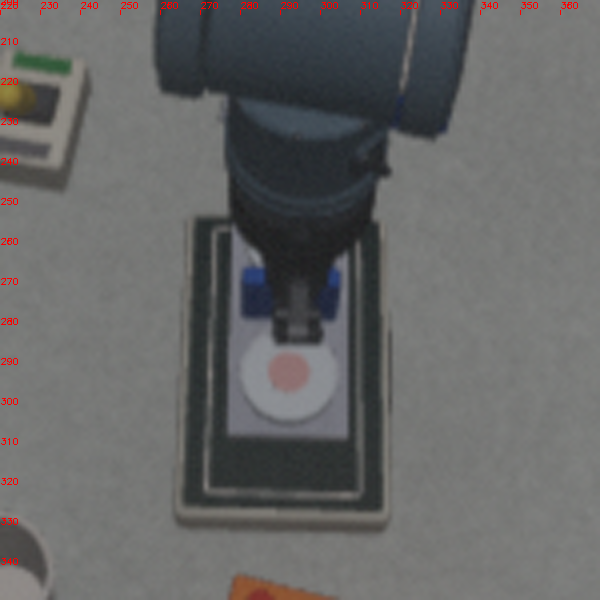

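View pics/side5_c270.png

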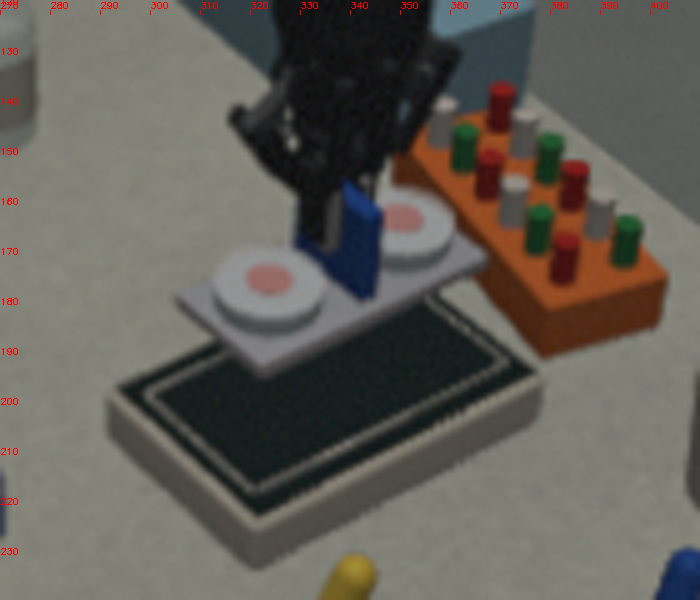

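Run:
```python
from h import *
c=load('wrist5');A,B=onz(c,172,157.3,.038),onz(c,407.5,157.3,.038);print(A,B,(A+B)/2,np.arctan2(*(B-A)[1::-1]),np.linalg.norm(A-B))
u=np.array([np.cos(.088),np.sin(.088)]);n=np.array([u[1],-u[0]]);print("mid",((A+B)/2)[:2]+n*.045)
A,B=onz(c,201.5,265,.1246),onz(c,371,265,.1246);print("carrier",(A+B)/2)
s=load('scene5');d=load('side5');print("dishB tri",tri((s,291.8,292.7),(d,350,163.5),(c,371,265)), "A", tri((c,201.5,265),(d,323.7,176)))
plan(.65,.0644,.08,.088)
```

```text
[0.55967873 0.10246933 0.038     ] [0.73130338 0.11711948 0.038     ] [0.64549105 0.10979441 0.038     ] 0.08515516028877039 0.17224879453018718
mid [0.64944594 0.06496853]
carrier [0.64676624 0.06407475 0.1246    ]
dishB tri (array([0.69022845, 0.06814574, 0.1252609 ]), [np.float64(0.5284110671832409), np.float64(0.5963634231513228), np.float64(0.9487840588199616)]) A (array([0.60445328, 0.0605658 , 0.12524019]), [np.float64(0.29489509190477114), np.float64(0.29489509190492397)])
t 10.4 pos [0.648  0.066  0.1314] yaw_y 0.086 tilt 0.01 F [ 0.1  0.9 -1.6] q6 -0.17 open 0.135
delta cm [-0.18  0.19  5.14] ('rz', np.float64(-0.002))
```

```bash
python3 -m inch '[{"delta_pos":[0,0.22,1],"rotation":[0,0,0]},{"delta_pos":[0,0,1.5],"rotation":[0,0,0]},{"delta_pos":[0,0,1.5],"rotation":[0,0,0]},{"delta_pos":[0,0,1],"rotation":[0,0,0]},{"delta_pos":[0,0,0.5],"rotation":[0,0,0]},{"delta_pos":[0,0,0],"rotation":[0,0,0]},{"delta_pos":[0,0,0],"rotation":[0,0,0]}]'
python3 -m inch '[{"delta_pos":[0,0,0.2],"rotation":[0,0,0]},{"delta_pos":[0,0,0.2],"rotation":[0,0,0]},{"delta_pos":[0,0,0.1],"rotation":[0,0,0]},{"delta_pos":[0,0,0],"rotation":[0,0,0]}]'
python3 -c "
from h import *
plan(.65,.0644,.07,.088)"
```

```text
time_s: 11.1
eef_pos: [0.6509, 0.0651, 0.0765]
eef_rot: [0.0, 0.676, 0.736, 0.0]
wrist_force: [0.5, -0.6, -0.8]
opening: 0.135
time_s: 11.5
eef_pos: [0.6505, 0.0652, 0.0712]
eef_rot: [-0.0, 0.676, 0.737, -0.0]
wrist_force: [-0.5, -0.6, -1.9]
opening: 0.131
t 11.5 pos [0.6505 0.0652 0.0712] yaw_y 0.085 tilt 0.01 F [-0.5 -0.6 -1.9] q6 -0.17 open 0.131
delta cm [-0.07 -0.06  0.12] ('rz', np.float64(-0.003))
```

```bash
python3 -m inch '[{"delta_pos":[0,0,0.1],"rotation":[0,0,0]},{"delta_pos":[0,0,0.05],"rotation":[0,0,0]},{"delta_pos":[0,0,0],"rotation":[0,0,0]}]'
python3 -c "
from h import *
plan(.65,.0644,.07,.088)"
```

```text
time_s: 11.8
eef_pos: [0.6507, 0.0651, 0.07]
eef_rot: [0.0, 0.676, 0.737, 0.0]
wrist_force: [-1.4, 0.8, 0.1]
opening: 0.133
t 11.8 pos [0.6507 0.0651 0.07  ] yaw_y 0.085 tilt 0.01 F [-1.4  0.8  0.1] q6 -0.17 open 0.133
delta cm [-0.07 -0.08  0.  ] ('rz', np.float64(-0.003))
```

```bash
python3 -m inch '[{"delta_pos":[0,0,0],"rotation":[0,0,0]},{"delta_pos":[0,0,0],"rotation":[0,0,0]},{"delta_pos":[0,0,0],"rotation":[0,0,0]},{"delta_pos":[0,0,-0.5],"rotation":[0,0,0]},{"delta_pos":[0,0,-1.5],"rotation":[0,0,0]},{"delta_pos":[0,0,-3],"rotation":[0,0,0]},{"delta_pos":[0,0,-4],"rotation":[0,0,0]},{"delta_pos":[0,0,-4],"rotation":[0,0,0]},{"delta_pos":[-3,0,0],"rotation":[0,0,0]},{"delta_pos":[0,0,0],"rotation":[0,0,0]}]' 5
python3 -c "
from h import *
snap('wrist','wrist6');snap('side','side6');crop('side6',270,120,140,120,5)
plan(.4788,-.3037,.2,.088)"
```

```text
time_s: 12.8
eef_pos: [0.6549, 0.0325, 0.2037]
eef_rot: [0.003, 0.677, 0.736, 0.001]
wrist_force: [-1.4, -0.1, -0.9]
opening: 0.584
t 12.9 pos [0.6533 0.0348 0.2009] yaw_y 0.084 tilt 0.06 F [-0.1  0.9 -0.4] q6 -0.21 open 0.584
delta cm [-32.27 -20.22   0.07] ('rz', np.float64(-0.004))
```

View pics/wrist6.png

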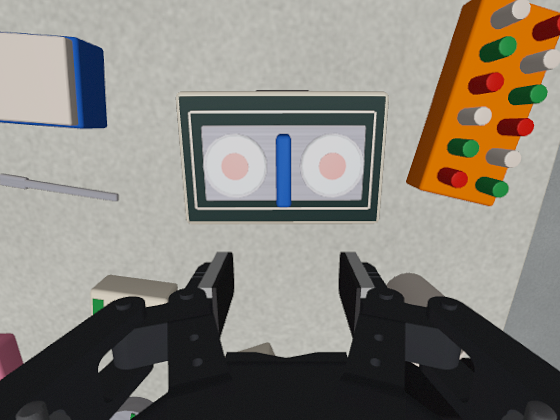

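View pics/side6_c270.png

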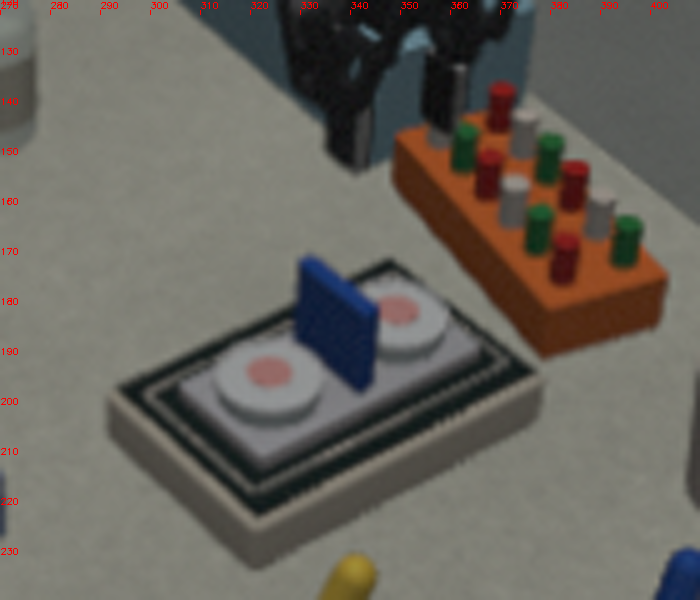

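```bash
python3 -m inch '[{"delta_pos":[-3,-1.9,0],"rotation":[0,0,0]},{"delta_pos":[-3.3,-2.07,0],"rotation":[0,0,0]},{"delta_pos":[-3.3,-2.07,0],"rotation":[0,0,0]},{"delta_pos":[-3.3,-2.07,0],"rotation":[0,0,0]},{"delta_pos":[-3.3,-2.07,0],"rotation":[0,0,0]},{"delta_pos":[-3.3,-2.07,0],"rotation":[0,0,0]},{"delta_pos":[-3.3,-2.07,0],"rotation":[0,0,0]},{"delta_pos":[-3.3,-2.07,0],"rotation":[0,0,0]},{"delta_pos":[0,0,0],"rotation":[0,0,0]},{"delta_pos":[0,0,0],"rotation":[0,0,0]}]' 8.5
python3 -c "
from h import *
snap('wrist','wrist7')
snap('scene','scene7')
plan(.4788,-.3037,.05,.088)"
```

```text
time_s: 13.9
eef_pos: [0.5117, -0.2385, 0.1995]
eef_rot: [-0.001, 0.677, 0.736, 0.0]
wrist_force: [0.4, 0.2, -0.2]
opening: 0.993
t 14.0 pos [ 0.5123 -0.2374  0.1995] yaw_y 0.086 tilt 0.06 F [-0.8 -0.2  0.4] q6 -0.73 open 0.994
delta cm [-6.33 -3.91 14.95] ('rz', np.float64(-0.002))
```

View pics/wrist7.png

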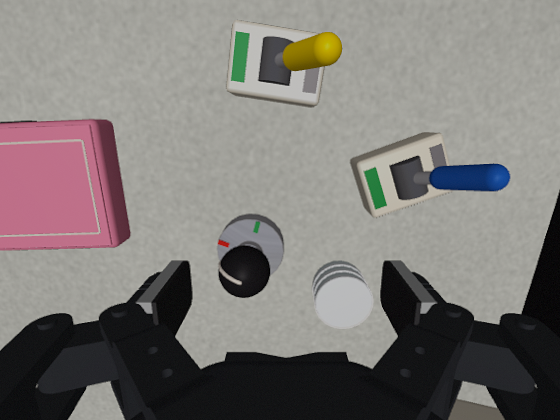

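View pics/scene7.png

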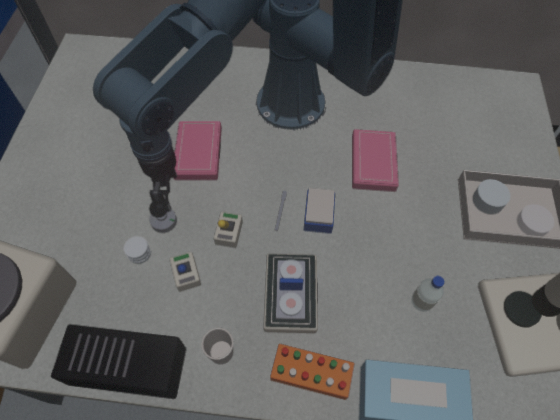

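Run:
```python
from h import *
c=load('wrist7');print("ball",onz(c,244,271,.0724),"stack",onz(c,343,300,.045),"base",onz(c,250.5,247,.03))
print(onz(c,223.5,243,.03),onz(c,257,227,.03))
s=load('scene0');d=load('side0')
print(tri((c,244,271),(s,158.3,208.5),(d,371.3,316)))
print("stack scene",onz(s,137,246.5,.045),onz(d,280+420/3,160+470/3,.045))
# carrier check
w=load('wrist6');d6=load('side6')
for a,b in(((235,166.5),(322.3,194.8)),((332.5,165.5),(348.3,182))):print(tri((w,*a),(d6,*b)))
```

```text
ball [ 0.4773983  -0.30483439  0.0724    ] stack [ 0.57900817 -0.34289656  0.045     ] base [ 0.47851136 -0.29775332  0.03      ]
[ 0.45028865 -0.29564083  0.03      ] [ 0.48399408 -0.27534062  0.03      ]
(array([ 0.47827581, -0.30404464,  0.07283406]), [np.float64(0.9580270289752942), np.float64(0.8172798556010408), np.float64(0.38879834550690007)])
stack scene [ 0.58120458 -0.34097867  0.045     ] [ 0.57910721 -0.3452009   0.045     ]
(array([0.60603901, 0.0602895 , 0.06303805]), [np.float64(1.7607780958367762), np.float64(1.7607780958368)])
(array([0.69225568, 0.06769691, 0.06433095]), [np.float64(0.8895186508809221), np.float64(0.8895186508809916)])
```

```bash
python3 -m inch '[{"delta_pos":[-3.2,-1.95,0],"rotation":[0,0,0]},{"delta_pos":[-3.15,-1.95,1],"rotation":[0,0,0]},{"delta_pos":[0,0,2.5],"rotation":[0,0,0]},{"delta_pos":[0,0,2.5],"rotation":[0,0,0]},{"delta_pos":[0,0,2],"rotation":[0,0,0]},{"delta_pos":[0,0,0],"rotation":[0,0,0]},{"delta_pos":[0,0,0],"rotation":[0,0,0]}]'
python3 -c "
from h import *
snap('side','side8');crop('side8',300,240,140,120,5)
snap('wrist','wrist8')
plan(.4783,-.3040,.05,.088)"
```

```text
time_s: 14.7
eef_pos: [0.4792, -0.3041, 0.1199]
eef_rot: [-0.0, 0.676, 0.737, 0.0]
wrist_force: [0.4, -0.1, 0.0]
opening: 0.996
t 14.8 pos [ 0.4797 -0.3053  0.1213] yaw_y 0.086 tilt 0.13 F [-0.1 -0.4  0.1] q6 -0.86 open 0.995
delta cm [ 0.15 -0.14  7.13] ('rz', np.float64(-0.002))
```

View pics/wrist8.png

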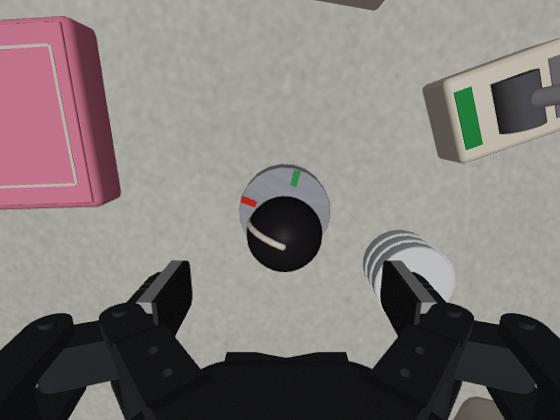

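View pics/side8_c300.png

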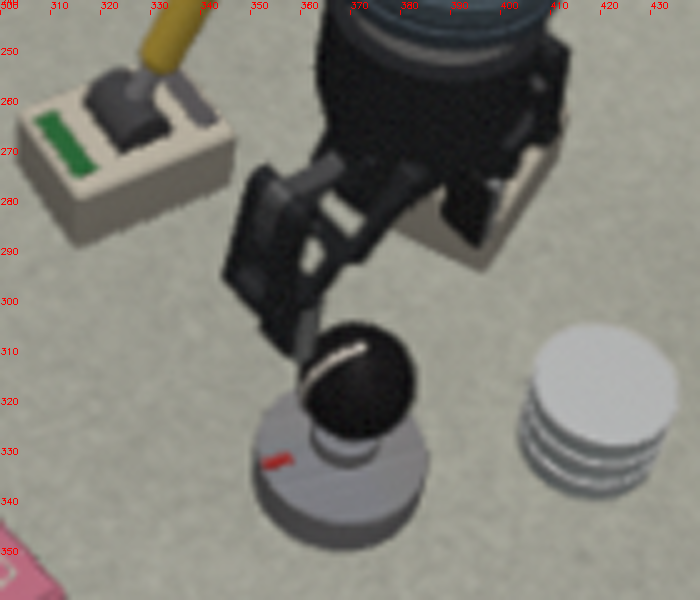

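```bash
python3 -m inch '[{"delta_pos":[0.1,-0.1,1],"rotation":[0,0,0]},{"delta_pos":[0,0,2],"rotation":[0,0,0]},{"delta_pos":[0,0,2],"rotation":[0,0,0]},{"delta_pos":[0,0,1.5],"rotation":[0,0,0]},{"delta_pos":[0,0,0.5],"rotation":[0,0,0]},{"delta_pos":[0,0,0],"rotation":[0,0,0]},{"delta_pos":[0,0,0],"rotation":[0,0,0]}]'
python3 -c "
from h import *
plan(.4783,-.3040,.05,.088)"
```

```text
time_s: 15.5
eef_pos: [0.4779, -0.3048, 0.0505]
eef_rot: [0.001, 0.676, 0.736, -0.0]
wrist_force: [-0.2, 0.0, 0.4]
opening: 0.999
t 15.5 pos [ 0.4779 -0.3048  0.0505] yaw_y 0.085 tilt 0.07 F [-0.2  0.   0.4] q6 -0.86 open 0.999
delta cm [0.08 0.04 0.05] ('rz', np.float64(-0.003))
```

```bash
python3 -m inch '[{"delta_pos":[0.05,0.03,0],"rotation":[0,0,0]},{"delta_pos":[0,0,0],"rotation":[0,0,0]},{"delta_pos":[0,0,0],"rotation":[0,0,0]},{"delta_pos":[0,0,0],"rotation":[0,0,0]},{"delta_pos":[0,0,0],"rotation":[0,0,0]},{"delta_pos":[0,0,0],"rotation":[0,0,0]}]' 0
python3 -c "
from h import *
plan(.4783,-.3040,.05,.088);print(get_obs()['torque'])
snap('side','side9');crop('side9',300,240,140,120,5)"
```

```text
time_s: 16.1
eef_pos: [0.4785, -0.3041, 0.0509]
eef_rot: [0.001, 0.676, 0.737, 0.0]
wrist_force: [0.6, 2.0, 5.5]
opening: 0.535
t 16.1 pos [ 0.4785 -0.3041  0.0509] yaw_y 0.085 tilt 0.1 F [0.6 2.  5.5] q6 -0.86 open 0.535
delta cm [ 0.02 -0.01  0.09] ('rz', np.float64(-0.003))
[ 0.27078702  0.06177891 -0.05672226]
```

View pics/side9_c300.png

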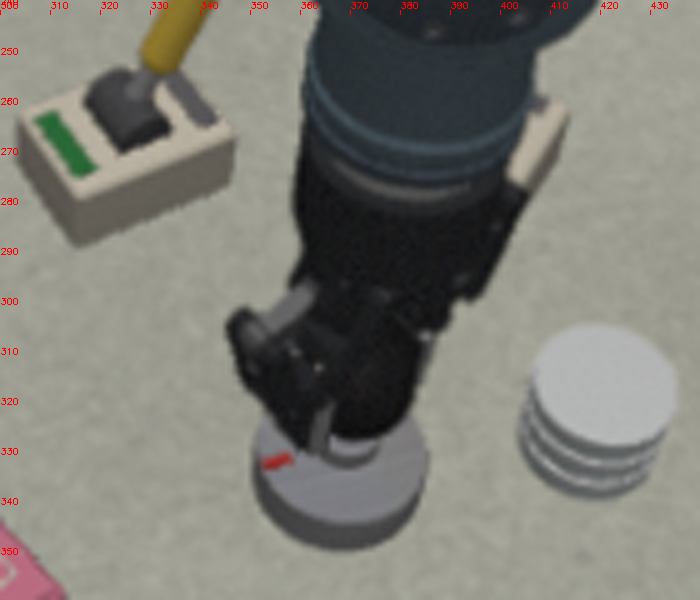

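```bash
python3 -m inch '[{"delta_pos":[0,0,0],"rotation":[0,0,0.05]},{"delta_pos":[0,0,0],"rotation":[0,0,0.1]},{"delta_pos":[0,0,0],"rotation":[0,0,0.1]},{"delta_pos":[0,0,0],"rotation":[0,0,0.1]},{"delta_pos":[0,0,0],"rotation":[0,0,0.1]}]'
python3 -c "
from h import *
plan(.4783,-.3040,.05,.088);print(get_obs()['torque'])"
python3 -m inch '[{"delta_pos":[0,0,0],"rotation":[0,0,0.1]},{"delta_pos":[0,0,0],"rotation":[0,0,0.1]},{"delta_pos":[0,0,0],"rotation":[0,0,0.1]},{"delta_pos":[0,0,0],"rotation":[0,0,0.1]},{"delta_pos":[0,0,0],"rotation":[0,0,0.1]},{"delta_pos":[0,0,0],"rotation":[0,0,0.1]},{"delta_pos":[0,0,0],"rotation":[0,0,0.1]}]'
python3 -c "
from h import *
plan(.4783,-.3040,.05,.088);print(get_obs()['torque'])
snap('wrist','wrist10');snap('scene','scene10');crop('scene10',120,170,90,80,7)"
```

```text
time_s: 16.65
eef_pos: [0.4787, -0.3042, 0.0509]
eef_rot: [0.001, 0.825, 0.565, 0.0]
wrist_force: [1.0, 0.7, 3.6]
opening: 0.54
t 16.65 pos [ 0.4787 -0.3042  0.0509] yaw_y -0.369 tilt 0.13 F [1.  0.7 3.6] q6 -0.41 open 0.54
delta cm [ 0.   -0.04  0.09] ('rz', np.float64(-0.457))
[ 0.26817662 -0.17635999  0.10573112]
time_s: 17.35
eef_pos: [0.479, -0.3045, 0.0509]
eef_rot: [0.001, 0.969, 0.248, 0.001]
wrist_force: [3.2, 0.1, 3.6]
opening: 0.534
t 17.35 pos [ 0.479  -0.3045  0.0509] yaw_y -1.069 tilt 0.18 F [3.2 0.1 3.6] q6 0.29 open 0.534
delta cm [-0.04 -0.07  0.09] ('rz', np.float64(-1.157))
[ 0.1665771  -0.39907402  0.07284957]
```

View pics/wrist10.png

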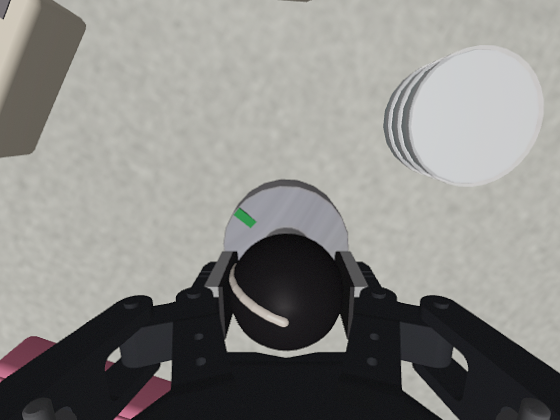

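View pics/scene10_c120.png

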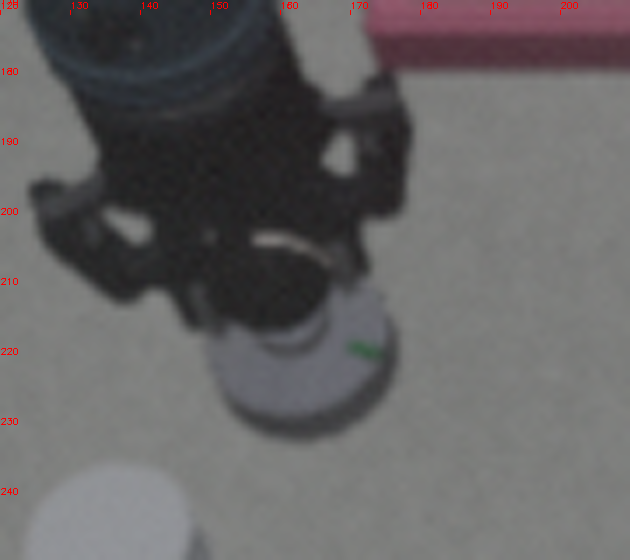

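```bash
python3 -m inch '[{"delta_pos":[0,0,0],"rotation":[0,0,0.1]},{"delta_pos":[0,0,0],"rotation":[0,0,0.08]},{"delta_pos":[0,0,0],"rotation":[0,0,0.06]}]'
python3 -c "
from h import *
plan(.4783,-.3040,.05,.088);print(get_obs()['torque'])"
python3 -m inch '[{"delta_pos":[0,0,0],"rotation":[0,0,0.06]},{"delta_pos":[0,0,0],"rotation":[0,0,0.06]},{"delta_pos":[0,0,0],"rotation":[0,0,0.06]}]'
python3 -c "
from h import *
plan(.4783,-.3040,.05,.088);print(get_obs()['torque'])
snap('wrist','wrist11')"
```

```text
time_s: 17.75
eef_pos: [0.4791, -0.3046, 0.0509]
eef_rot: [0.001, 0.991, 0.133, 0.001]
wrist_force: [3.7, 0.4, 3.9]
opening: 0.538
t 17.75 pos [ 0.4791 -0.3046  0.0509] yaw_y -1.305 tilt 0.2 F [3.7 0.4 3.9] q6 0.53 open 0.538
delta cm [-0.06 -0.08  0.09] ('rz', np.float64(-1.393))
[ 0.10291605 -0.45217802  0.13492009]
time_s: 18.05
eef_pos: [0.4779, -0.3048, 0.0509]
eef_rot: [0.001, 0.999, 0.044, -0.0]
wrist_force: [-2.0, -0.5, 5.1]
opening: 0.537
t 18.05 pos [ 0.4779 -0.3048  0.0509] yaw_y -1.482 tilt 0.13 F [-2.  -0.5  5.1] q6 0.71 open 0.537
delta cm [ 0.05 -0.08  0.09] ('rz', np.float64(-1.57))
[-0.25957938  0.23262788 -0.22622148]
```

View pics/wrist11.png

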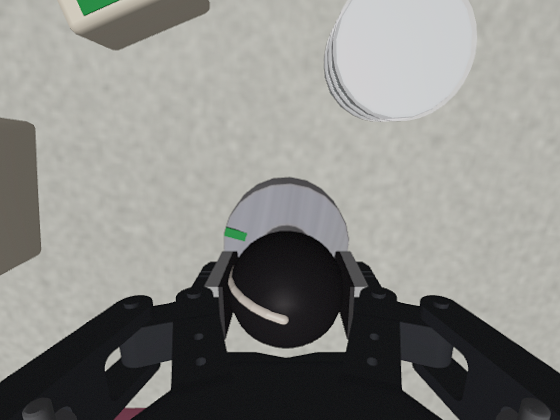

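```bash
python3 -m inch '[{"delta_pos":[0,0,0],"rotation":[0,0,0.06]},{"delta_pos":[0,0,0],"rotation":[0,0,0.06]},{"delta_pos":[0,0,0],"rotation":[0,0,0]}]'
python3 -c "
from h import *
plan(.4783,-.3040,.05,.088);print(get_obs()['torque'])"
python3 -m inch '[{"delta_pos":[0,0,0],"rotation":[0,0,0]},{"delta_pos":[0,0,0],"rotation":[0,0,0]},{"delta_pos":[0,0,0],"rotation":[0,0,0]},{"delta_pos":[0,0,0],"rotation":[0,0,0]},{"delta_pos":[0,0,-1],"rotation":[0,0,0]},{"delta_pos":[0,0,-3],"rotation":[0,0,0]},{"delta_pos":[0,0,-4],"rotation":[0,0,0]},{"delta_pos":[0,0,-4],"rotation":[0,0,0]},{"delta_pos":[0,0,-3],"rotation":[0,0,0]},{"delta_pos":[0,0,0],"rotation":[0,0,0]}]' 8.5
python3 -c "
from h import *
plan(.4783,-.3040,.05,.088)
snap('wrist','wrist12')"
```

```text
time_s: 18.4
eef_pos: [0.4767, -0.3047, 0.0507]
eef_rot: [0.001, 1.0, -0.016, -0.001]
wrist_force: [-7.5, -0.3, 10.1]
opening: 0.537
t 18.4 pos [ 0.4767 -0.3047  0.0507] yaw_y -1.603 tilt 0.14 F [-7.5 -0.3 10.1] q6 0.83 open 0.537
delta cm [ 0.16 -0.07  0.07] ('rz', np.float64(-1.691))
[-0.04499636  1.05444279 -0.06925341]
time_s: 19.4
eef_pos: [0.4802, -0.306, 0.2062]
eef_rot: [0.004, 1.0, -0.017, 0.004]
wrist_force: [-1.0, -0.2, 0.3]
opening: 0.994
t 19.4 pos [ 0.4802 -0.306   0.2062] yaw_y -1.605 tilt 0.6 F [-1.  -0.2  0.3] q6 0.83 open 0.994
delta cm [-0.32 -0.31 15.62] ('rz', np.float64(-1.693))
```

View pics/wrist12.png

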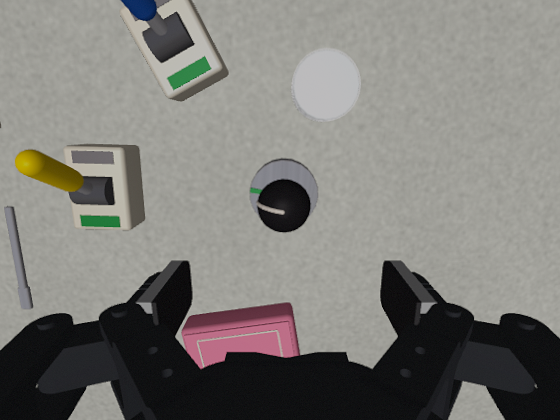

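Run:
```python
from h import *
C=np.array([.4783,-.304])
def sph(c,u,v):
    e,r=ray(c,u,v);o=e-np.array([*C,.0724]);b=o@r;q=o@o-.024**2;D=b*b-q
    return e+r*(-b-np.sqrt(max(D,0)))
def ang(P):return np.arctan2(P[1]-C[1],P[0]-C[0])
w=load('wrist12');crop('wrist12',235,145,90,95,7);crop('wrist8',230,155,110,120,6)
w8=load('wrist8')
for c,n in((w8,[(248,225),(255,236),(265,243),(283,247)]),(w,[(259,205.5),(265,208.5),(272,211),(283,213)])):
    for p in n:
        P=sph(c,*p);print(P,ang(P))
print("green",ang(onz(w,255.5,190,.03)),"red8",ang(onz(w8,249,202,.03)),"green8",ang(onz(w8,295.5,178,.03)))
```

```text
[ 0.45476983 -0.30020223  0.0752121 ] 2.981572513425714
[ 0.4604132  -0.30224248  0.08830514] 3.043649179422318
[ 0.46665334 -0.30410074  0.0933844 ] -3.1329434803090224
[ 0.47691927 -0.30447578  0.09635553] -2.80975305158675
[ 0.48148979 -0.2842289   0.08562607] 1.4108387748719884
[ 0.48015446 -0.28958362  0.09149788] 1.4428635534646643
[ 0.47866051 -0.29545285  0.09482357] 1.5286425275652447
[ 0.47704123 -0.30444066  0.09636292] -2.8048543269944877
green 1.3500734190798405 red8 2.8930290221695736 green8 1.3955864420528146
```

View pics/wrist12_c235.png

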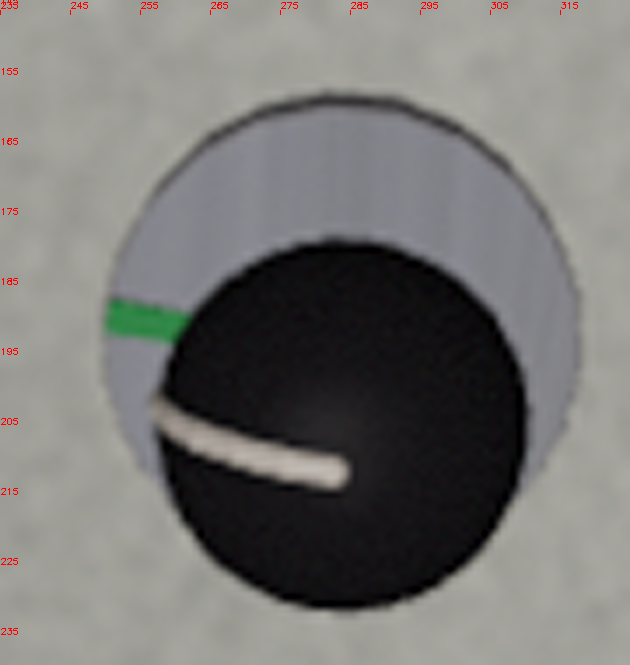

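View pics/wrist8_c230.png

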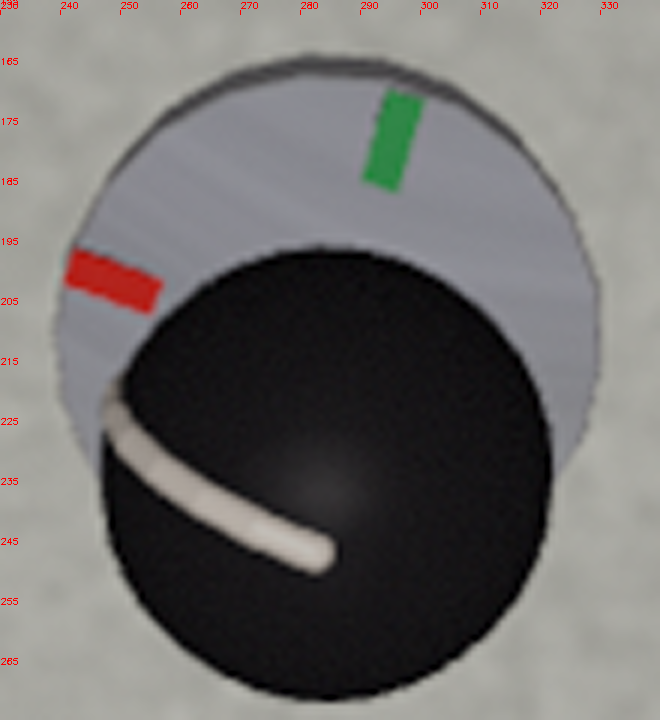

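```bash
python3 -c "
from h import *
plan(.575,-.121,.2,-1.605)"
python3 -m inch '[{"delta_pos":[1.6,-3.1,0],"rotation":[0,0,0]},{"delta_pos":[1.6,-3.1,0],"rotation":[0,0,0]},{"delta_pos":[1.6,-3.1,0],"rotation":[0,0,0]},{"delta_pos":[1.6,-3.1,0],"rotation":[0,0,0]},{"delta_pos":[1.6,-3.1,0],"rotation":[0,0,0]},{"delta_pos":[1.5,-2.8,0],"rotation":[0,0,0]},{"delta_pos":[0,0,0],"rotation":[0,0,0]},{"delta_pos":[0,0,0],"rotation":[0,0,0]},{"delta_pos":[0,0,0],"rotation":[0,0,0]}]' 0
python3 -c "
from h import *
snap('scene','scene13');snap('side','side13');crop('side13',260,180,180,150,4)
plan(.575,-.121,.1,-1.605)"
```

```text
t 19.45 pos [ 0.4791 -0.305   0.2033] yaw_y -1.605 tilt 0.36 F [-0.4  0.5 -0.5] q6 0.83 open 0.995
delta cm [  8.96 -18.71   0.29] ('rz', np.float64(0.0))
time_s: 20.35
eef_pos: [0.5781, -0.1247, 0.1989]
eef_rot: [-0.0, 1.0, -0.017, -0.001]
wrist_force: [-0.2, -0.1, -0.4]
opening: 0.0
t 20.45 pos [ 0.5783 -0.1251  0.1994] yaw_y -1.606 tilt 0.05 F [ 0.   0.1 -0.7] q6 1.19 open 0.001
delta cm [-0.34 -0.4   9.94] ('rz', np.float64(-0.001))
```

View pics/side13_c260.png

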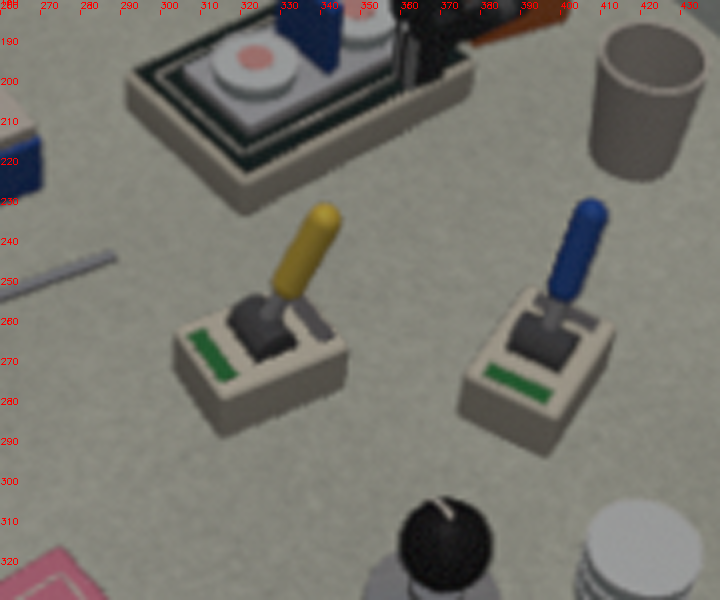

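View pics/scene13.png

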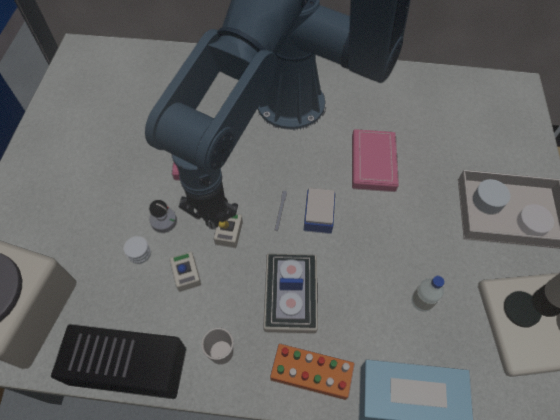

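```bash
python3 -m inch '[{"delta_pos":[0,-0.1,2.5],"rotation":[0,0,0]},{"delta_pos":[0,-0.1,2.5],"rotation":[0,0,0]},{"delta_pos":[0,-0.1,2.5],"rotation":[0,0,0]},{"delta_pos":[0,-0.1,2.4],"rotation":[0,0,0]},{"delta_pos":[0,0,0],"rotation":[0,0,0]},{"delta_pos":[0,0,0],"rotation":[0,0,0]}]'
python3 -m inch '[{"delta_pos":[-1,0,0],"rotation":[0,0,0]},{"delta_pos":[-1,0,0],"rotation":[0,0,0]},{"delta_pos":[-1,0,0],"rotation":[0,0,0]},{"delta_pos":[-1,0,0],"rotation":[0,0,0]},{"delta_pos":[-1,0,0],"rotation":[0,0,0]},{"delta_pos":[-1,0,0],"rotation":[0,0,0]},{"delta_pos":[-1,0,0],"rotation":[0,0,0]},{"delta_pos":[-1,0,0],"rotation":[0,0,0]},{"delta_pos":[-0.2,0,0],"rotation":[0,0,0]},{"delta_pos":[0,0,0],"rotation":[0,0,0]}]'
python3 -c "
from h import *
snap('side','side14');crop('side14',260,180,180,150,4)
plan(.575,-.121,.1,-1.605)"
```

```text
time_s: 21.05
eef_pos: [0.5787, -0.1209, 0.1009]
eef_rot: [-0.0, 1.0, -0.018, -0.0]
wrist_force: [0.6, -0.9, 1.3]
opening: 0.0
time_s: 22.05
eef_pos: [0.4964, -0.1173, 0.1005]
eef_rot: [-0.0, 1.0, -0.017, -0.0]
wrist_force: [0.7, -0.2, 0.8]
opening: -0.003
t 22.1 pos [ 0.4969 -0.1174  0.1007] yaw_y -1.605 tilt 0.02 F [ 0.9 -0.5 -0.6] q6 1.14 open -0.001
delta cm [7.82 0.09 0.07] ('rz', np.float64(-0.0))
```

View pics/side14_c260.png

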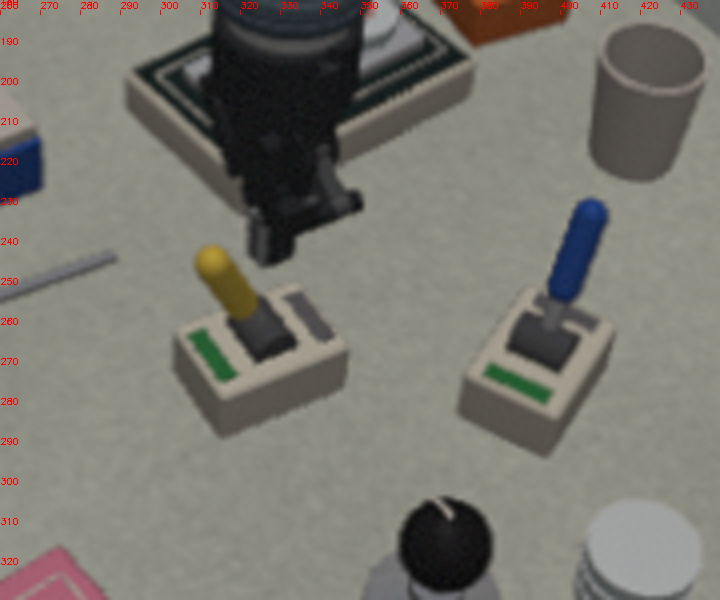

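The yellow lever is back over the green mark, with its tip at (313,245) as at the start. I'll back off, rise and check everything.

```bash
python3 -m inch '[{"delta_pos":[1.5,0,0],"rotation":[0,0,0]},{"delta_pos":[0,0,-2],"rotation":[0,0,0]},{"delta_pos":[0,0,-4],"rotation":[0,0,0]},{"delta_pos":[0,0,-4],"rotation":[0,0,0]},{"delta_pos":[0,0,-4],"rotation":[0,0,0]},{"delta_pos":[-3,0,-3],"rotation":[0,0,0]},{"delta_pos":[-4,0,0],"rotation":[0,0,0]},{"delta_pos":[-3,0,0],"rotation":[0,0,0]},{"delta_pos":[0,0,0],"rotation":[0,0,0]},{"delta_pos":[0,0,0],"rotation":[0,0,0]}]'
python3 -c "
from h import *
snap('side','side15');snap('scene','scene15');snap('wrist','wrist15')
plan(.575,-.121,.1,-1.605)"
```

```text
time_s: 23.1
eef_pos: [0.4125, -0.1147, 0.2713]
eef_rot: [0.0, 1.0, -0.017, 0.001]
wrist_force: [0.1, 0.5, 0.2]
opening: -0.003
t 23.25 pos [ 0.413  -0.1147  0.2708] yaw_y -1.605 tilt 0.01 F [ 1.1 -1.3 -0.9] q6 1.06 open -0.003
delta cm [16.21  0.08 17.09] ('rz', np.float64(0.0))
```

View pics/side15.png

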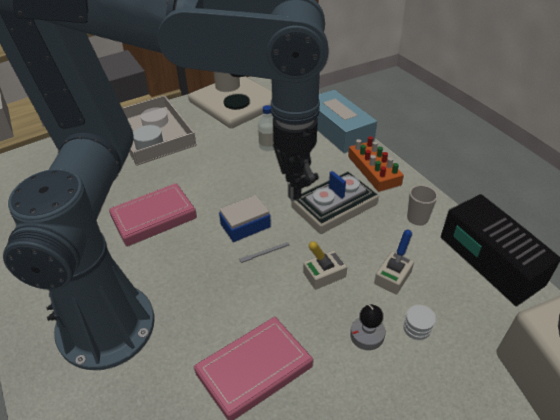

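View pics/scene15.png

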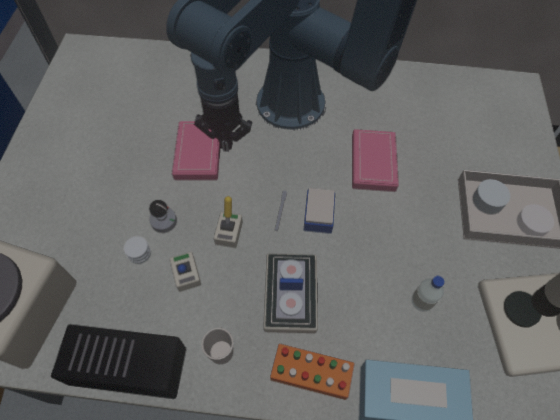

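Run:
```python
from h import *
crop('scene15',140,190,50,50,12);crop('side15',345,295,55,55,11)
crop('side0',345,295,55,55,11)
a=[cv2.imread(f'pics/{n}.png')[:540,:600] for n in('side0_c345','side15_c345')]
a=[cv2.resize(x,(400,360)) for x in a];cv2.imwrite('pics/cmp.png',np.hstack(a))
```

```text
(no output)
```

View pics/cmp.png

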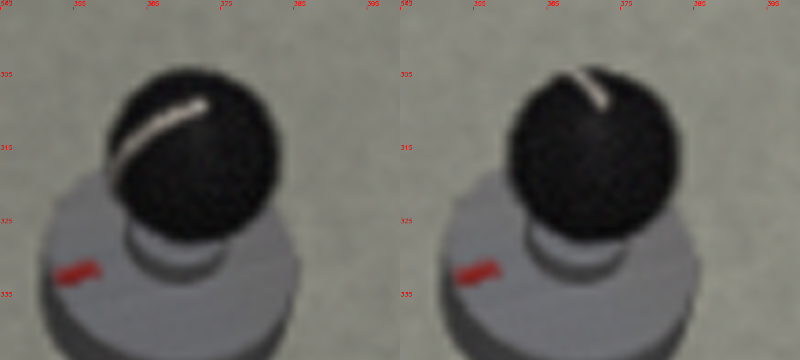

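View pics/scene15_c140.png

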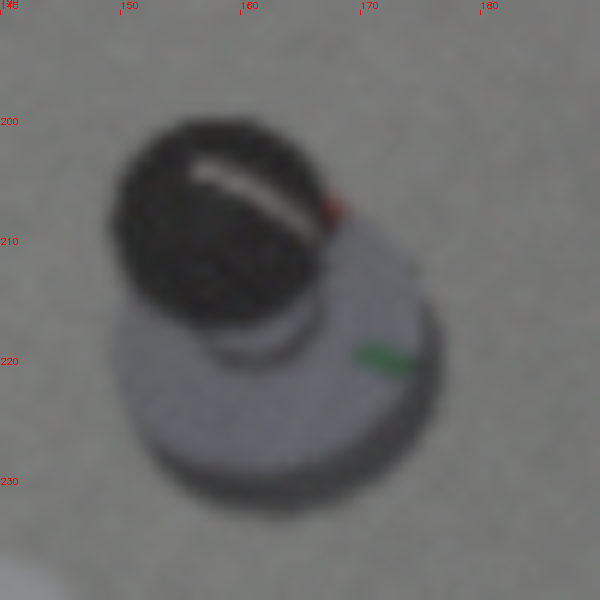

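Run:
```python
from h import *
C=np.array([.4783,-.304])
def sph(c,u,v):
    e,r=ray(c,u,v);o=e-np.array([*C,.0724]);b=o@r;D=b*b-(o@o-.024**2)
    return e+r*(-b-np.sqrt(max(D,0)))
s=load('scene15')
for p in((160,204.6),(162.5,206),(165,208.8)):
    P=sph(s,*p);print(P,np.arctan2(P[1]-C[1],P[0]-C[0]))
for n in('scene15',):
    g=onz(s,171,219.5,.03);print("green",np.arctan2(g[1]-C[1],g[0]-C[0]))
```

```text
[ 0.47881514 -0.29409381  0.09425411] 1.5188411723889097
[ 0.47998142 -0.28805678  0.09026019] 1.4657216927286298
[ 0.48292434 -0.28248118  0.08196848] 1.359118138216945
green 1.3257861828270794
```

```bash
python3 -c "
from bench import hand_in
print(hand_in())"
```

```text
the job is handed in; nothing more can be done
None
```

I flipped the yellow toggle off, set the carrier on the plate, turned the ball knob open, flipped the yellow toggle back on, and handed in at about 23 s. `hand_in` reports no verdict, so I don't know the official result.

- **Carrier:** from the wrist and side views right after release its centre was about (0.649, 0.064) m. The plate centre measured (0.650, 0.065), so it is within about 2 mm, and the yaw error is about 0.01 rad or less. It looked level, but I did not measure its tilt. The last pictures show it still inside the outline.
- **Ball knob:** the gripper turned 1.69 rad clockwise and the side force rose at the end, as if the knob had reached its stop. The white line ends up roughly 0.03–0.1 rad from the green mark in two views. That puts the knob at about 1.4–1.5 rad against the 1.38 needed, so this is the least certain check.
- **Toggles and bystanders:** the yellow toggle leans over the green mark at its starting pixel. The blue toggle and the bystanders look unmoved, judged by eye from the pictures rather than measured.
- **Robot:** it is clear of everything, 0.27 m above the bench.

The wrist and fixed-camera positions differed by about 1–2 mm, within the stated calibration.

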